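# Clamp the bracket and hold the hidden bolt head

### The job

Crank the bench clamp's handle clockwise all the way to its stop, so that its pad presses the bracket's foot onto the bench. Then reach down into the narrow gap behind the bracket's front upright, grip the hidden bolt head (do not push on the spanner on the nut, whose weight turns the bolt), turn the head until the spanner is level, and finish while still gripping the head so that the bolt cannot turn. Do not shove the bracket about and leave the other things on the bench where they are.

Things in the scene. Friction and masses are not known exactly. Their poses are not given: they have to be found in the camera images.
- clamp: grey hold-down clamp fixed to the bench; origin on the bench below its vertical screw, z up. A post (36 x 50 mm, 95 mm high) stands 72 to 108 mm along its own +x; an arm leads from it to a round boss (42 mm across, top at 96 mm) on the screw axis.
- crank (a joint): turn of the clamp's crank about the vertical screw axis, rad, growing clockwise seen from above; 0 = fully raised, hard stop at 8.8, starts between 0 and 3. The pad goes down 10 mm a turn: it meets the foot at about 6.3, then presses through a stiff spring, about 20 N at the stop. Friction (0.1 N m) keeps the crank where it is left.
- knob_grip (a point): grip point on the axis of the crank's upright black round knob (18 mm across, from 113 to 158 mm above the bench); the point is 140 mm above the bench and 45 mm from the screw axis. The knob spins freely on its pin, so the gripper need not turn with it.
- pad: the clamp's round pressure pad, 28 mm across, on the end of the screw; origin at the centre of its underside.
- bracket: loose steel bracket, 2.2 kg; origin on its underside, below the bolt axis, in the rear face of the front upright. x points away from the robot along the bolt, z up. Foot 10 mm thick; a tongue 80 mm wide runs to y = -250 mm under the clamp. Front upright: x -10 to 0 mm, y -40 to 40, top at 110 mm. Rear upright: x 46 to 56, same width, top at 80 mm. The 46 mm gap between is open at top and sides.
- bolt_head: hex head in the gap, 30 mm across flats, 14 mm thick, 3 to 17 mm behind the front upright; origin at its centre, 80 mm above the bench, at x = 10 mm, y = 0 of the bracket. Its x is the bolt axis, its y is square to one pair of flats. Gripping 4 mm farther from the front upright than the centre keeps 20 mm wide pads clear of it.
- bolt (a joint): turn of the bolt (head, nut and spanner turn as one) about the bracket's x axis, rad, right-handed; 0 = spanner level and one pair of the head's flats vertical. The spanner's weight (about 0.1 N m) rests it on a stop at -0.35 at the start; it turns up to +0.6. Grip that pair of flats with the tool leaning as they do, then turn the tool about the bolt axis.
- spanner: steel ring spanner on the nut, on the robot's side of the front upright; origin at the ring's centre on the bolt axis, at x = -18 mm of the bracket; ring 48 mm across; the handle runs 167 mm along its own +y (the bracket's +y side), 15 mm high, 7 mm thick.
- washer: loose flat steel washer, 44 mm across, 5 mm thick, a bystander; origin at the centre of its underside
- small_bolt: loose hex bolt standing on its head (24 mm across flats, 60 mm tall), a bystander; origin at the centre of its underside
- nut: loose steel hex nut, 30 mm across flats, 16 mm tall, a bystander; origin at the centre of its underside
- big_bolt: loose big hex bolt standing on its head (36 mm across flats, 75 mm tall), a bystander; origin at the centre of its underside
- carton: small cardboard carton 100 x 70 x 60 mm, a bystander; origin at the centre of its underside
- screwdriver: screwdriver lying on the bench, a bystander
- oil_can: can 52 mm across, 120 mm tall, a bystander; origin at the centre of its underside

How it is judged:
By the outcome, as a careful person would: the job done as asked, in the order asked, and still so for the second after the job is handed in, while the arm keeps its last pose, push and grip.
It also fails if it takes over 58 s, if anything falls off the work surface, if the arm or the gripper's body presses on something with over 40 N, if the wrist force passes 120 N, or if a joint passes its speed limit or range.

### The arm

A 7-joint arm with a two-finger parallel gripper is mounted at the origin on the work surface. World frame = base frame: x ahead of the robot, y to its left, z up, the work surface at z = 0. Lengths are in m, angles in rad, forces in N, time in s.
With the tool pointing down it reaches from about 0.425 to 1.025 m from the base axis. Payload 9.4 kg.
Tool frame: the origin (TCP) lies midway between the tips of the shut fingers; the grasp point (between the pads) lies 19 mm behind it; z points along the fingers, y is the line along which they close (so a half turn about z gives the same grasp; the last joint's range is limited). The gripper opens to 85 mm and grips with 20 to 120 N. Pads are 22 mm wide; open, the fingers measure 114 mm over their backs; the gripper's body (76 mm by 85 mm) begins 54 mm behind the grasp point. The pads swing forward as they close: fully open they stand 13 mm farther back than shut.
Start: joints at [-1.251, 0.599, -0.003, 1.599, 0.002, 0.943, -0.08], TCP at [0.28, 0.669, 0.231] pointing down, gripper open.
Joint ranges: [-2.57, 2.57], [-0.35, 1.97], [-1.29, 1.29], [0.11, 2.56], [-1.05, 4.19], [0.11, 1.86], [-2.63, 2.63]. Speed limits (rad/s): [2.22, 2.22, 3.01, 3.01, 3.14, 3.14, 3.14].

### API

Orientations are given as [roll, pitch, yaw] about the fixed x, y, z axes, in that order (R = Rz(yaw) Ry(pitch) Rx(roll)).
In Python, from plant import manip gives the robot as it stands.
- The arm moves only by the shell command python3 -m creep 'ROWS'. ROWS is JSON, a list of rows, each a list of 3 entries, a list of its own where there are three numbers: the shift along the tool's x, y, z each as a share of 0.075 m, from -1 to 1, then the turn, a rotation vector about the tool's x, y, z each as a share of 2 pi rad, from -1 to 1, then the opening, from 0 (shut) to 1 (fully open). A call has 1 to 12 rows; each row shifts and turns the commanded pose from where the row before left it, along the tool's axes as they then stand; what a row does not reach is not made up. A row lasts 1/8 s, in which the tool goes at most 62.5 mm and 10.7 degrees, less where a joint would pass 70% of its speed; a pose out of reach is approached as far as the arm can. A call with a number of a shift or a turn outside -1 to 1 is refused whole. A call with a gripper value outside its range is refused whole. The fingers move at their own pace and stop on an object; the grip force is fixed at half the most. Time passes only in rows, so rows that do not move let the fingers close. It gives the time, the measured TCP pose, the force, the opening and the grip force at its end, in the units of the state.
- manip.observe(): the state, without advancing time (a new reading comes with each control period).
- manip.grab_frame(name): name is "side" or "top"; returns the picture (420x560x3 uint8, red, green, blue); there is no depth.
- manip.camera_params(name): a dict with "vfov" (degrees; the focal length in pixels is half the picture's height over the tangent of half this angle, whatever the lens; pixels are square), "cx", "cy" (the principal point, pixels), "cam_to_world" (4x4, takes a point from camera to world coordinates). Camera axes: x right, y down, z forward; pixel columns grow to the right and rows downward; lengths in m; the calibration is good to about 2 mm. A picture is of the moment at which its call begins. camera_params takes no time and is no camera call.
- manip.sign_off(): hands the job in; it is judged then, once.
The state is a dict: "time_s": time; "q": joint angles; "joint_vel": joint speeds; "joint_efforts": joint torques, N m; "tcp_pos": TCP position; "tool_rot": TCP orientation; "ft_force": force on the tool from outside, world axes, zero at the start; "ft_torque": the same for the moment, N m; "gripper_width": finger opening in m; "grasp_force": force on a finger pad.
Only numpy, scipy, OpenCV 4.12 (cv2) and the standard library are available. Lean on these libraries where they do the work, as an engineer would, in place of code of your own. Each camera call takes 0.05 s, during which the arm holds its last target. There are 200 camera calls.

## Working session

There is one attempt and no reset: what is moved stays moved. The work goes in short steps, Python scripts to look and compute and a shell command to move; the robot and the scene stay as the last step left them, time stands still between calls to the robot, and variables do not carry over. Pictures are saved under pics/ and viewed, at most 10 in all, crops included, and the job is handed in when it is done.

```bash
mkdir -p pics; ls
python3 - <<'E'
from plant import manip
import cv2,numpy as np
np.set_printoptions(precision=4,suppress=True)
for n in("side","top"):
    im=manip.grab_frame(n); cv2.imwrite(f"pics/{n}0.png",im[:,:,::-1]); p=manip.camera_params(n); print(n,p)
print(manip.observe())
E
```

```text
pics
side {'vfov': 43.59058367472239, 'cx': 279.35801685659527, 'cy': 203.0236705602598, 'cam_to_world': array([[ 0.9975, -0.0413,  0.0571,  0.4945],
       [-0.0703, -0.5348,  0.842 , -1.0219],
       [-0.0043, -0.8439, -0.5364,  0.7602],
       [ 0.    ,  0.    ,  0.    ,  1.    ]])}
top {'vfov': 50.832509893923245, 'cx': 282.34274025962065, 'cy': 213.82394969836633, 'cam_to_world': array([[-0.0474, -0.9768,  0.2089,  0.2836],
       [-0.9989,  0.0472, -0.0058, -0.0099],
       [-0.0042, -0.2089, -0.9779,  1.385 ],
       [ 0.    ,  0.    ,  0.    ,  1.    ]])}
{'time_s': 0.1, 'q': array([-1.2507,  0.6   , -0.0025,  1.6001,  0.0018,  0.9429, -0.0798]), 'joint_vel': array([ 0.0002,  0.0014, -0.0002, -0.0049, -0.0011,  0.0001, -0.0001]), 'joint_efforts': array([  0.0057, -77.7985,   1.5702, -25.8626,   0.0127,   0.0055,
         0.0001]), 'tcp_pos': array([0.28  , 0.6683, 0.2305]), 'tool_rot': array([-3.1402,  0.0001,  2.7449]), 'ft_force': array([-0.2818,  0.6494,  0.4497]), 'ft_torque': array([-0.0521,  0.0106, -0.007 ]), 'grasp_force': 0.0, 'gripper_width': 0.08553059609638962}
```

View pics/top0.png

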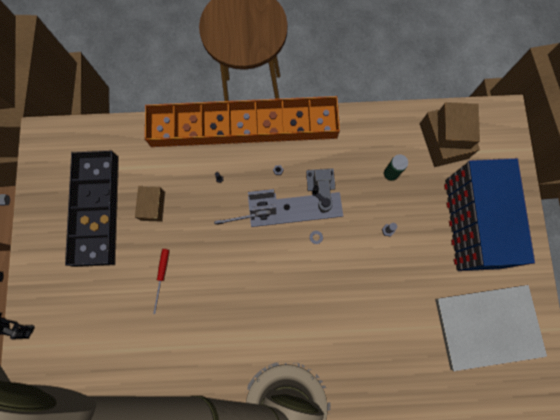

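View pics/side0.png

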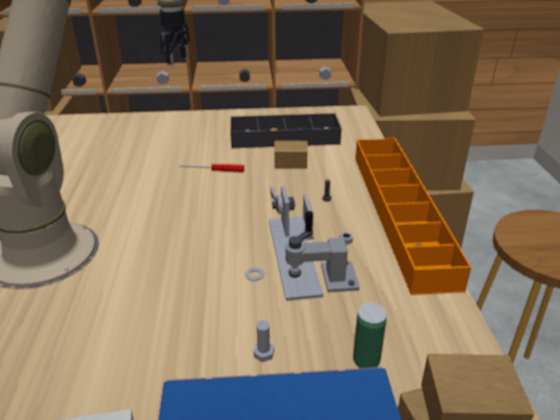

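The top picture shows the bracket near (262,207), its tongue running right to (340,205), and the clamp around (322,190). The side picture has the bracket at (290,225) and the clamp at (315,260). I'll enlarge both.

Run:
```python
import cv2,numpy as np
t=cv2.imread("pics/top0.png")[155:245,208:348]; s=cv2.imread("pics/side0.png")[175:305,235:375]
t=cv2.convertScaleAbs(cv2.resize(t,None,fx=5.6,fy=5.6,interpolation=cv2.INTER_CUBIC),alpha=1.6)
s=cv2.convertScaleAbs(cv2.resize(s,None,fx=4.5,fy=4.5,interpolation=cv2.INTER_CUBIC),alpha=1.6)
cv2.imwrite("pics/t1.png",t);cv2.imwrite("pics/s1.png",s)
```

```text
(no output)
```

View pics/t1.png

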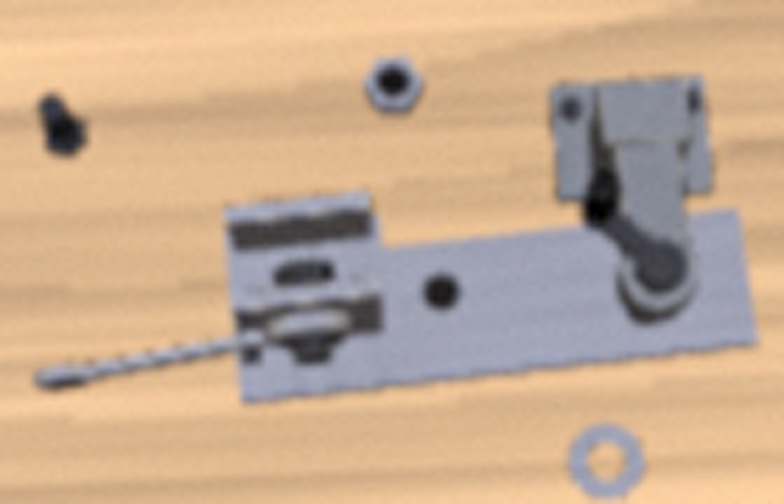

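View pics/s1.png

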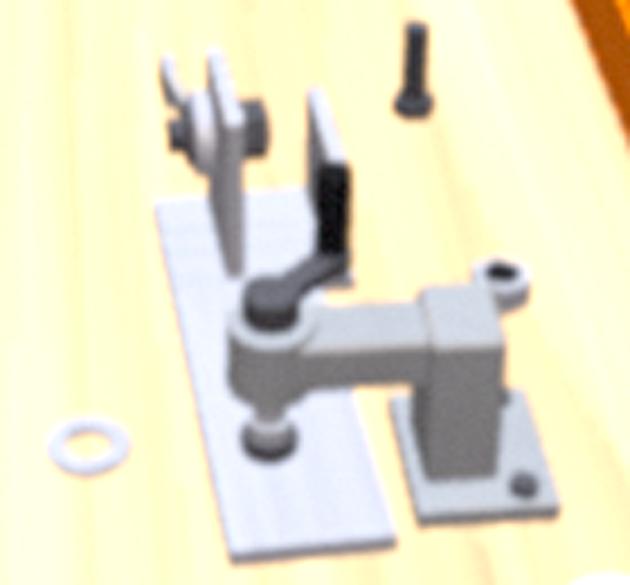

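```bash
cat > h.py <<'E'
from plant import manip
import numpy as np
np.set_printoptions(precision=4,suppress=True)
P={n:manip.camera_params(n) for n in("side","top")}
def ray(n,u,v):
    p=P[n];f=210/np.tan(np.radians(p["vfov"]/2));M=np.array(p["cam_to_world"])
    return M[:3,3],M[:3,:3]@np.array([(u-p["cx"])/f,(v-p["cy"])/f,1])
def onz(n,u,v,z):
    o,d=ray(n,u,v);return o+d*(z-o[2])/d[2]
def tri(a,b):
    o1,d1=ray("top",*a);o2,d2=ray("side",*b)
    s=np.linalg.lstsq(np.c_[d1,-d2],o2-o1,rcond=None)[0]
    A,B=o1+d1*s[0],o2+d2*s[1];return (A+B)/2,np.linalg.norm(A-B)
T=lambda u,v:(208+(u+.5)/5.6-.5,155+(v+.5)/5.6-.5)
S=lambda u,v:(235+(u+.5)/4.5-.5,175+(v+.5)/4.5-.5)
def proj(n,X):
    p=P[n];f=210/np.tan(np.radians(p["vfov"]/2));c=np.linalg.inv(p["cam_to_world"])@np.r_[X,1]
    return np.array([p["cx"]+f*c[0]/c[2],p["cy"]+f*c[1]/c[2]])
E
python3 - <<'E'
from h import *
print("hub tri",tri(T(657,266),S(271,290)))
print("hub side boss", onz("side",*S(271,318),.096))
print("knob top",tri(T(605,182),S(336,168)),onz("top",*T(605,182),.158),onz("side",*S(336,168),.158))
print("knob mid",onz("side",*S(333,212),.1355), "bot",onz("side",*S(331,254),.113),onz("top",*T(598,212),.113))
print("tongue end",[onz("top",*T(*c),.01) for c in((738,210),(757,344),(243,402))])
print("side tongue",[onz("side",*S(*c),.01) for c in((235,548),(395,542),(157,205))])
print("front top c",onz("top",*T(310,294),.11),[onz("top",*T(*c),.11) for c in((238,302),(381,293))])
print("rear top c",onz("top",*T(298,207),.08),[onz("top",*T(*c),.08) for c in((226,213),(370,200))])
print("front top side near/far",onz("side",*S(232,122),.11),onz("side",*S(214,54),.11))
print("rear top side near/far",onz("side",*S(336,163),.08),onz("side",*S(314,93),.08))
print("pad",onz("side",*S(270,443),.02))
E
```

```text
hub tri (array([ 0.5854, -0.1451,  0.1112]), np.float64(0.0007375046518153538))
hub side boss [ 0.5859 -0.1462  0.096 ]
knob top (array([ 0.6188, -0.1165,  0.1585]), np.float64(0.001248880485930522)) [ 0.6196 -0.1165  0.158 ] [ 0.6182 -0.1159  0.158 ]
knob mid [ 0.6171 -0.119   0.1355] bot [ 0.6164 -0.1211  0.113 ] [ 0.6156 -0.1157  0.113 ]
tongue end [array([ 0.6398, -0.2045,  0.01  ]), array([ 0.5609, -0.2094,  0.01  ]), array([0.5415, 0.0829, 0.01  ])]
side tongue [array([ 0.5644, -0.2068,  0.01  ]), array([ 0.6387, -0.2083,  0.01  ]), array([0.5437, 0.0769, 0.01  ])]
front top c [0.5791 0.0389 0.11  ] [array([0.5766, 0.0771, 0.11  ]), array([0.5778, 0.0014, 0.11  ])]
rear top c [0.6349 0.0447 0.08  ] [array([0.6335, 0.0841, 0.08  ]), array([0.637 , 0.0053, 0.08  ])]
front top side near/far [0.5798 0.0031 0.11  ] [0.5757 0.0723 0.11  ]
rear top side near/far [0.6348 0.0061 0.08  ] [0.6311 0.0766 0.08  ]
pad [ 0.5864 -0.1453  0.02  ]
```

```bash
cat >> h.py <<'E'
from scipy.spatial.transform import Rotation as Ro
def go(pos,rpy=None):
    s=manip.observe();R=Ro.from_euler('xyz',s["tool_rot"])
    print("t",round(s["time_s"],2),"tcp",s["tcp_pos"],"rpy",s["tool_rot"],"F",s["ft_force"],"w",s["gripper_width"])
    print("shift total shares",R.inv().apply(np.array(pos)-s["tcp_pos"])/.075)
    if rpy is not None: print("turn shares",(R.inv()*Ro.from_euler('xyz',rpy)).as_rotvec()/(2*np.pi))
E
python3 -m creep '[[[0,0,0],[0,0,-0.0243],1],[[0,0,0],[0,0,-0.0243],1],[[0,0,0],[0,0,-0.0243],1],[[-0.26,-0.715,0],[0,0,0],1],[[-0.26,-0.715,0],[0,0,0],1],[[-0.26,-0.715,0],[0,0,0],1],[[-0.26,-0.715,0],[0,0,0],1],[[-0.26,-0.715,0],[0,0,0],1],[[-0.26,-0.715,0],[0,0,0],1],[[-0.26,-0.715,0],[0,0,0],1],[[-0.26,-0.715,0],[0,0,0],1],[[-0.26,-0.715,0],[0,0,0],1]]'
python3 -c "
from h import *
go((.618,-.118,.23),(np.pi,0,np.pi+.06))"
```

```text
time_s: 1.6
tcp_pos: [0.4854, 0.1959, 0.2312]
tool_rot: [-3.142, -0.0, -3.08]
ft_force: [0.8, 0.4, -1.1]
gripper_width: 0.0853
grasp_force: 0.0
t 1.6 tcp [0.4854 0.1959 0.2312] rpy [-3.1415 -0.     -3.0801] F [ 0.8444  0.4472 -1.1031] w 0.08531777980413746
shift total shares [-1.5082 -4.2862  0.0165]
turn shares [-0.     -0.      0.0002]
```

```bash
python3 -m creep '[[[-0.25,-0.714,0],[0,0,0],1],[[-0.25,-0.714,0],[0,0,0],1],[[-0.25,-0.714,0],[0,0,0],1],[[-0.25,-0.714,0],[0,0,0],1],[[-0.25,-0.714,0],[0,0,0],1],[[-0.25,-0.714,0],[0,0,0],1],[[0,0,0],[0,0,0],1]]'
python3 -c "
from h import *
go((.6177,-.118,.124),(np.pi,0,np.pi+.06))
import cv2
a=manip.grab_frame('top')[:,:,::-1];b=manip.grab_frame('side')[:,:,::-1]
print(proj('top',(.6177,-.118,.158)),proj('side',(.6177,-.118,.158)))
o=np.hstack([cv2.resize(a[140:240,270:370],(500,500)),cv2.resize(b[160:310,260:350],(300,500))])
cv2.imwrite('pics/k1.png',cv2.convertScaleAbs(o,alpha=1.6))"
```

```text
time_s: 2.48
tcp_pos: [0.6174, -0.1218, 0.2306]
tool_rot: [-3.139, -0.0, -3.087]
ft_force: [-0.4, 1.1, -0.1]
gripper_width: 0.0856
grasp_force: 0.0
t 2.48 tcp [ 0.6174 -0.1218  0.2306] rpy [-3.1394 -0.0003 -3.0875] F [-0.3689  1.1107 -0.0816] w 0.08561646638166057
shift total shares [-0.0078  0.0529  1.4214]
turn shares [-0.0003 -0.0001 -0.0009]
[316.1846 187.6873] [309.1377 212.4974]
```

View pics/k1.png

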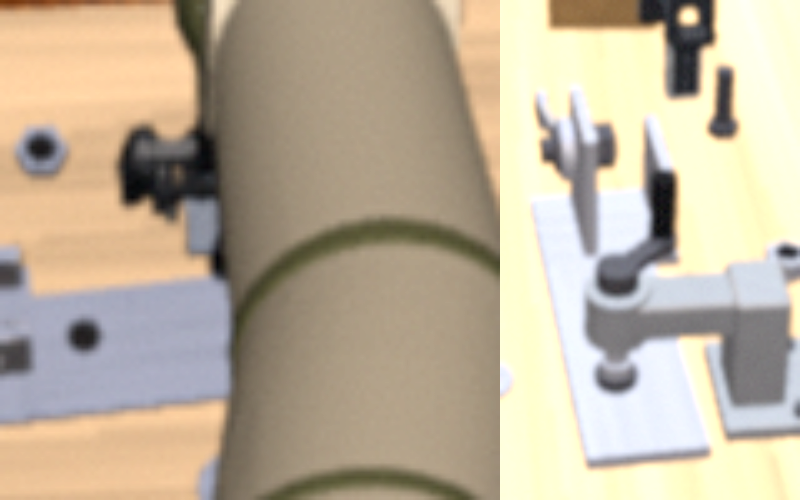

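The pictures show the knob still free at side (309,212), with the gripper hovering above and in line with it. I'll descend and close.

```bash
python3 -m creep '[[[0,0.05,0.47],[0,0,0],1],[[0,0,0.47],[0,0,0],1],[[0,0,0.47],[0,0,0],1],[[0,0,0],[0,0,0],1],[[0,0,0],[0,0,0],0],[[0,0,0],[0,0,0],0],[[0,0,0],[0,0,0],0],[[0,0,0],[0,0,0],0],[[0,0,0],[0,0,0],0],[[0,0,0],[0,0,0],0]]'
python3 -c "
from h import *
go((.6177,-.118,.124),(np.pi,0,np.pi+.06))
print(manip.observe()['grasp_force'])"
```

```text
time_s: 3.82
tcp_pos: [0.617, -0.1128, 0.1266]
tool_rot: [-3.141, 0.001, -3.081]
ft_force: [-1.8, -0.3, 7.0]
gripper_width: 0.0164
grasp_force: 58.3
t 3.83 tcp [ 0.617  -0.1128  0.1266] rpy [-3.141   0.0012 -3.0808] F [-1.7745 -0.2764  7.0374] w 0.016410864883955573
shift total shares [-0.0052 -0.0694  0.0347]
turn shares [-0.0001  0.0002  0.0001]
58.32386714871973
```

```bash
cat >> h.py <<'E'
def arc(n,d,C=(.5855,-.1455),r=.045,lead=0):
    s=manip.observe();R=Ro.from_euler('xyz',s["tool_rot"]);p=s["tcp_pos"]
    th=np.arctan2(p[1]-C[1],p[0]-C[0]);print("t",s["time_s"],"th",th,"r",np.hypot(p[0]-C[0],p[1]-C[1]),"z",p[2],"F",s["ft_force"],"w",s["gripper_width"])
    a=th-lead-d*np.arange(1,n+1);Q=np.c_[C[0]+r*np.cos(a),C[1]+r*np.sin(a),np.full(n,p[2])]
    q=np.round(R.inv().apply(Q-p)/.075,2);print((np.diff(np.vstack([np.zeros(3),q]),axis=0)[:,:2]).round(2).tolist())
E
python3 -c "
from h import *
arc(12,.3)"
```

```text
t 3.825 th 0.8038346606747904 r 0.04537956148331645 z 0.12659558382532 F [-1.7745 -0.2764  7.0374] w 0.016410864883955573
[[-0.1, -0.15], [-0.05, -0.17], [0.0, -0.18], [0.06, -0.17], [0.1, -0.15], [0.14, -0.11], [0.17, -0.07], [0.18, -0.01], [0.17, 0.04], [0.16, 0.1], [0.12, 0.13], [0.07, 0.16]]
```

```bash
python3 -m creep '[[[-0.1,-0.15,0],[0,0,0],0],[[-0.05,-0.17,0],[0,0,0],0],[[0,-0.18,0],[0,0,0],0],[[0.06,-0.17,0],[0,0,0],0],[[0.1,-0.15,0],[0,0,0],0],[[0.14,-0.11,0],[0,0,0],0]]'
python3 -c "
from h import *
arc(12,.3)"
```

```text
time_s: 4.58
tcp_pos: [0.6114, -0.1837, 0.1267]
tool_rot: [-3.14, 0.004, -3.081]
ft_force: [3.5, 1.4, 6.2]
gripper_width: 0.0163
grasp_force: 58.8
t 4.575 th -0.9742673804763199 r 0.04614915847511325 z 0.12665608975802034 F [3.4707 1.449  6.2127] w 0.0163157473128798
[[0.17, -0.05], [0.18, -0.02], [0.18, 0.04], [0.15, 0.09], [0.13, 0.13], [0.08, 0.16], [0.02, 0.18], [-0.02, 0.17], [-0.08, 0.16], [-0.12, 0.14], [-0.16, 0.09], [-0.17, 0.04]]
```

```bash
python3 -m creep '[[[0.17,-0.05,0],[0,0,0],0],[[0.18,-0.02,0],[0,0,0],0],[[0.18,0.04,0],[0,0,0],0],[[0.15,0.09,0],[0,0,0],0],[[0.13,0.13,0],[0,0,0],0],[[0.08,0.16,0],[0,0,0],0],[[0.02,0.18,0],[0,0,0],0],[[-0.02,0.17,0],[0,0,0],0],[[-0.08,0.16,0],[0,0,0],0],[[-0.12,0.14,0],[0,0,0],0],[[-0.16,0.09,0],[0,0,0],0],[[-0.17,0.04,0],[0,0,0],0]]'
python3 -c "
from h import *
arc(12,.15)"
```

```text
time_s: 6.08
tcp_pos: [0.5775, -0.1018, 0.1265]
tool_rot: [-3.139, 0.0, -3.082]
ft_force: [-1.9, -8.2, 10.1]
gripper_width: 0.0163
grasp_force: 60.0
t 6.075 th 1.7519709752178942 r 0.04441586521931912 z 0.12648759443504348 F [-1.8622 -8.1615 10.0645] w 0.016284555968785534
[[-0.09, 0.01], [-0.09, -0.01], [-0.09, -0.02], [-0.08, -0.04], [-0.07, -0.04], [-0.07, -0.06], [-0.06, -0.07], [-0.05, -0.07], [-0.04, -0.09], [-0.02, -0.08], [-0.01, -0.09], [0.0, -0.09]]
```

```bash
python3 -m creep '[[[-0.09,0.01,0],[0,0,0],0],[[-0.09,-0.01,0],[0,0,0],0],[[-0.09,-0.02,0],[0,0,0],0],[[-0.08,-0.04,0],[0,0,0],0]]'
python3 -c "
from h import *
arc(6,.15)"
```

```text
time_s: 6.58
tcp_pos: [0.6031, -0.1042, 0.1265]
tool_rot: [-3.14, -0.001, -3.082]
ft_force: [-2.8, -1.0, 11.5]
gripper_width: 0.0161
grasp_force: 60.3
t 6.575 th 1.1679716740747152 r 0.044939256098662526 z 0.12645905687149134 F [-2.8473 -1.0232 11.5001] w 0.01608209653601468
[[-0.08, -0.05], [-0.07, -0.05], [-0.06, -0.07], [-0.05, -0.07], [-0.03, -0.09], [-0.03, -0.08]]
```

```bash
python3 -m creep '[[[-0.08,-0.05,0],[0,0,0],0],[[-0.07,-0.05,0],[0,0,0],0],[[-0.06,-0.07,0],[0,0,0],0],[[-0.05,-0.07,0],[0,0,0],0]]'
python3 -c "
from h import *
arc(6,.15)"
```

```text
time_s: 7.08
tcp_pos: [0.6235, -0.1201, 0.1265]
tool_rot: [-3.141, -0.001, -3.081]
ft_force: [-4.6, 0.4, 12.5]
gripper_width: 0.0166
grasp_force: 60.3
t 7.075 th 0.5884008933718445 r 0.04569751190297935 z 0.1264511961738085 F [-4.6447  0.396  12.4548] w 0.016598910731699824
[[-0.03, -0.09], [-0.03, -0.08], [-0.01, -0.09], [0.0, -0.09], [0.01, -0.09], [0.03, -0.09]]
```

Turned 6.5 rad so far, with no stop yet.

```bash
python3 -m creep '[[[-0.03,-0.09,0],[0,0,0],0],[[-0.03,-0.08,0],[0,0,0],0],[[-0.01,-0.09,0],[0,0,0],0],[[0,-0.09,0],[0,0,0],0]]'
python3 -c "
from h import *
arc(6,.15)"
```

```text
time_s: 7.58
tcp_pos: [0.6316, -0.1449, 0.1266]
tool_rot: [3.141, 0.001, -3.08]
ft_force: [-0.4, 2.6, 8.3]
gripper_width: 0.0164
grasp_force: 60.0
t 7.575 th 0.012260526065340902 r 0.04609758692123203 z 0.12657025608902492 F [-0.3796  2.5631  8.348 ] w 0.016420472992335365
[[0.03, -0.09], [0.02, -0.09], [0.04, -0.08], [0.05, -0.07], [0.06, -0.07], [0.06, -0.06]]
```

```bash
python3 -m creep '[[[0.03,-0.09,0],[0,0,0],0],[[0.02,-0.09,0],[0,0,0],0],[[0.04,-0.08,0],[0,0,0],0],[[0.05,-0.07,0],[0,0,0],0]]'
python3 -c "
from h import *
arc(6,.15)"
```

```text
time_s: 8.07
tcp_pos: [0.6241, -0.1709, 0.1267]
tool_rot: [-3.141, 0.004, -3.08]
ft_force: [4.6, 0.3, 4.4]
gripper_width: 0.0163
grasp_force: 59.6
t 8.075 th -0.5822770199017965 r 0.04621400903169941 z 0.1266787062760945 F [4.6278 0.2836 4.386 ] w 0.016266661997622247
[[0.07, -0.06], [0.07, -0.06], [0.08, -0.04], [0.08, -0.04], [0.09, -0.02], [0.09, -0.01]]
```

```bash
python3 -m creep '[[[0.07,-0.06,0],[0,0,0],0],[[0.07,-0.06,0],[0,0,0],0],[[0.08,-0.04,0],[0,0,0],0]]'
python3 -c "
from h import *
arc(6,.12)"
```

```text
time_s: 8.45
tcp_pos: [0.6085, -0.1853, 0.1267]
tool_rot: [-3.139, 0.005, -3.081]
ft_force: [5.4, -3.5, 3.9]
gripper_width: 0.0163
grasp_force: 59.5
t 8.45 th -1.045822651745558 r 0.0459718240865512 z 0.12669168032482284 F [ 5.4118 -3.5431  3.9422] w 0.016303767960527536
[[0.07, -0.02], [0.07, -0.02], [0.07, -0.01], [0.07, 0.0], [0.08, 0.0], [0.07, 0.02]]
```

```bash
python3 -m creep '[[[0.07,-0.02,0],[0,0,0],0],[[0.07,-0.02,0],[0,0,0],0],[[0.07,-0.01,0],[0,0,0],0]]'
python3 -c "
from h import *
arc(6,.12)"
```

```text
time_s: 8.82
tcp_pos: [0.5924, -0.1906, 0.1267]
tool_rot: [-3.139, 0.004, -3.082]
ft_force: [4.1, -3.0, 4.8]
gripper_width: 0.0165
grasp_force: 59.6
t 8.825 th -1.4184493218791099 r 0.04567416631137803 z 0.1266921592781236 F [ 4.1117 -2.9957  4.7928] w 0.016539377270702815
[[0.07, 0.01], [0.07, 0.0], [0.07, 0.02], [0.07, 0.02], [0.07, 0.03], [0.06, 0.04]]
```

```bash
python3 -m creep '[[[0.07,0.01,0],[0,0,0],0],[[0.07,0.0,0],[0,0,0],0]]'
python3 -m creep '[[[0.07,0.02,0],[0,0,0],0]]'
python3 -m creep '[[[0.07,0.02,0],[0,0,0],0]]'
python3 -c "
from h import *
arc(6,.12)"
```

```text
time_s: 9.07
tcp_pos: [0.5865, -0.1909, 0.1271]
tool_rot: [-3.137, 0.013, -3.081]
ft_force: [25.8, -6.4, -12.8]
gripper_width: 0.0163
grasp_force: 58.7
time_s: 9.2
tcp_pos: [0.586, -0.1906, 0.1274]
tool_rot: [-3.135, 0.022, -3.081]
ft_force: [40.1, -13.6, -26.7]
gripper_width: 0.0157
grasp_force: 58.9
time_s: 9.32
tcp_pos: [0.5852, -0.1903, 0.1278]
tool_rot: [-3.133, 0.03, -3.08]
ft_force: [53.9, -17.2, -37.1]
gripper_width: 0.0166
grasp_force: 59.1
t 9.325 th -1.577584692005748 r 0.04484399687396638 z 0.12781355724540627 F [ 53.8586 -17.221  -37.1034] w 0.016618346060592794
[[0.07, 0.01], [0.07, 0.01], [0.07, 0.03], [0.06, 0.03], [0.06, 0.05], [0.05, 0.04]]
```

The crank is hard on its stop at about 8.66 rad turned. I'll relieve the push without reversing the crank, then release it and rise.

```bash
python3 -m creep '[[[-0.12,-0.02,0],[0,0,0],0],[[-0.08,-0.02,0],[0,0,0],0],[[0,0,0],[0,0,0],0]]'
python3 -c "
from h import *
arc(1,.12)"
```

```text
time_s: 9.7
tcp_pos: [0.5868, -0.1908, 0.1269]
tool_rot: [-3.138, 0.004, -3.082]
ft_force: [3.9, -7.7, 7.5]
gripper_width: 0.0162
grasp_force: 64.6
t 9.7 th -1.5416904582918034 r 0.045328717227214786 z 0.12689700770772774 F [ 3.8832 -7.6733  7.4696] w 0.016206647403682165
[[0.07, 0.01]]
```

```bash
python3 -m creep '[[[0,0,0],[0,0,0],1],[[0,0,0],[0,0,0],1],[[0,0,0],[0,0,0],1],[[0,0,0],[0,0,0],1],[[0,0,-0.5],[0,0,0],1],[[0,0,-0.5],[0,0,0],1],[[0,0,-0.5],[0,0,0],1],[[0,0,0],[0,0,0],1]]'
python3 -c "
from h import *
import cv2
psi=.06; O=np.array([.5835,.041,0]);B=Ro.from_euler('z',psi)
R=B*Ro.from_euler('x',-.35)*Ro.from_euler('xyz',(np.pi,0,np.pi))
G=O+B.apply([.016,0,.08])
z=R.apply([0,0,1]);print('toolz',z,'G',G,'grasp tcp',G+.021*z)
go(G-.1*z,R.as_euler('xyz'))
b=manip.grab_frame('side')[:,:,::-1]
cv2.imwrite('pics/s2.png',cv2.convertScaleAbs(cv2.resize(b[165:305,240:380],(600,600),interpolation=cv2.INTER_CUBIC),alpha=1.6))"
```

```text
time_s: 10.7
tcp_pos: [0.5866, -0.1882, 0.241]
tool_rot: [-3.14, 0.005, -3.08]
ft_force: [0.4, -0.3, 0.1]
gripper_width: 0.0853
grasp_force: 0.0
toolz [ 0.0206 -0.3423 -0.9394] G [0.5995 0.042  0.08  ] grasp tcp [0.5999 0.0348 0.0603]
t 10.7 tcp [ 0.5866 -0.1882  0.241 ] rpy [-3.1401  0.0049 -3.0804] F [ 0.3923 -0.2759  0.1391] w 0.08529798676980559
shift total shares [-0.3558  3.5114  0.8903]
turn shares [0.0555 0.0008 0.0001]
```

View pics/s2.png

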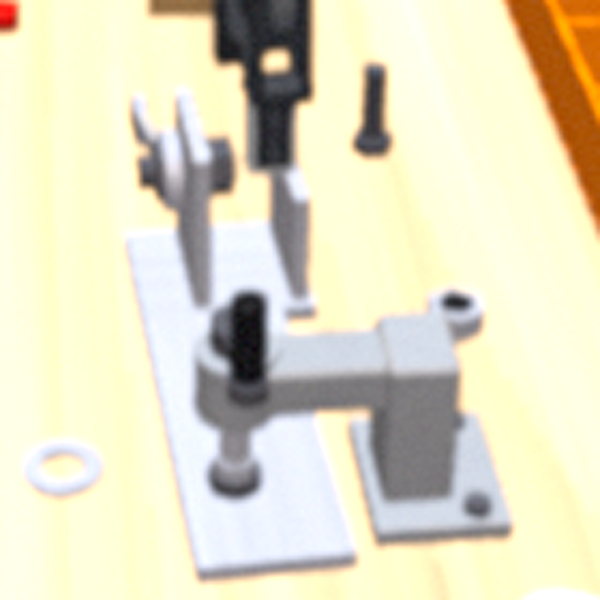

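The pad is now down on the tongue (crop 235,475), the knob stands at (247,345), and the bracket is unmoved with the head visible at (222,165). I'll go above the gap and lean the tool.

```bash
python3 -m creep '[[[-0.07,0.7,0],[0,0,0],1],[[-0.07,0.7,0],[0,0,0],1],[[-0.07,0.7,0],[0,0,0],1],[[-0.07,0.7,0],[0,0,0],1],[[-0.07,0.7,0],[0,0,0],1],[[0,0,0.2],[0.0277,0,0],1],[[0,0,0.2],[0.0277,0,0],1],[[0,0,0],[0,0,0],1]]'
cat > g.py <<'E'
from h import *
psi=.06; O=np.array([.5835,.041,0]);B=Ro.from_euler('z',psi)
def tgt(a,k,x=.016): # tool leaning a, tcp k metres beyond the bolt axis
    R=B*Ro.from_euler('x',a)*Ro.from_euler('xyz',(np.pi,0,np.pi))
    go(O+B.apply([x,0,.08])+k*R.apply([0,0,1]),R.as_euler('xyz'))
E
python3 -c "
from g import *
tgt(-.35,-.05)"
```

```text
time_s: 11.75
tcp_pos: [0.5936, 0.0785, 0.2049]
tool_rot: [-2.792, -0.005, -3.071]
ft_force: [-0.0, 0.5, 0.3]
gripper_width: 0.0856
grasp_force: 0.0
t 11.75 tcp [0.5936 0.0785 0.2049] rpy [-2.7921 -0.0053 -3.0707] F [-0.0333  0.4862  0.326 ] w 0.08556369612544215
shift total shares [-0.0509  0.1085  1.0664]
turn shares [ 0.0001 -0.0002  0.0019]
```

```bash
python3 -m creep '[[[-0.05,0.11,0.35],[0,0,0.001],1],[[0,0,0.35],[0,0,0],1],[[0,0,0.36],[0,0,0],1],[[0,0,0],[0,0,0],1]]'
python3 -c "
from g import *
import cv2
tgt(-.35,.021)
b=manip.grab_frame('side')[:,:,::-1]; a=manip.grab_frame('top')[:,:,::-1]
o=np.hstack([cv2.resize(b[165:265,250:350],(400,400),interpolation=cv2.INTER_CUBIC),cv2.resize(a[160:240,210:290],(400,400),interpolation=cv2.INTER_CUBIC)])
cv2.imwrite('pics/s3.png',cv2.convertScaleAbs(o,alpha=1.7))"
```

```text
time_s: 12.25
tcp_pos: [0.5991, 0.0515, 0.1291]
tool_rot: [-2.793, -0.002, -3.089]
ft_force: [0.1, -0.7, 0.7]
gripper_width: 0.0853
grasp_force: 0.0
t 12.25 tcp [0.5991 0.0515 0.1291] rpy [-2.7929 -0.0019 -3.0894] F [ 0.0934 -0.6787  0.6793] w 0.08531202896369078
shift total shares [-0.0011  0.1033  0.9395]
turn shares [ 0.0002 -0.0007 -0.0011]
```

View pics/s3.png

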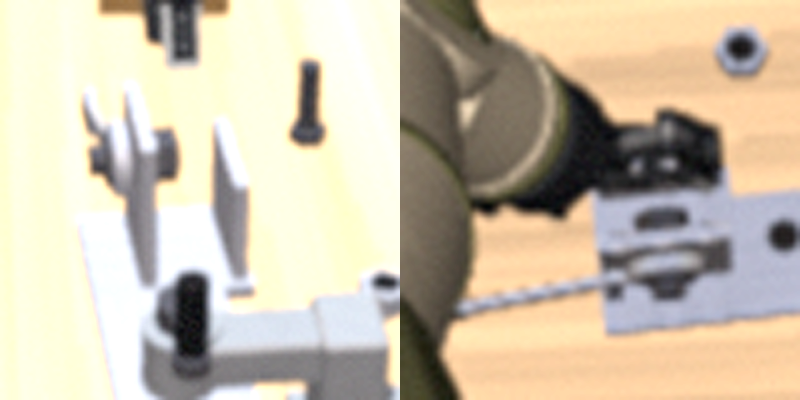

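```bash
python3 -c "
from g import *
s=manip.observe();R=Ro.from_euler('xyz',s['tool_rot'])
for dx in(-.011,.011):
  for sy in(-1,1):
    X=s['tcp_pos']+R.apply([dx,sy*.0425,-.013]);p=proj('side',X);print(dx,sy,X,(p-[250,165])*4)
for b in((.010,0,.08),(-.005,-.04,.11),(0,-.04,.11),(-.01,-.04,.11),(.017,-.005,.095)):
  X=O+B.apply(b);print(b,(proj('side',X)-[250,165])*4, (proj('top',X)-[210,160])*5)
"
```

```text
-0.011 -1 [0.6133 0.0183 0.1578] [200.9356  60.0138]
-0.011 1 [0.6091 0.0982 0.1288] [179.742   36.4178]
0.011 -1 [0.5914 0.0172 0.1577] [162.9902  62.5902]
0.011 1 [0.5871 0.097  0.1288] [144.1934  38.7882]
(0.01, 0, 0.08) [161.9457 154.0069] [261.7222 223.5647]
(-0.005, -0.04, 0.11) [146.8746 148.9649] [328.9403 229.3589]
(0, -0.04, 0.11) [155.4302 148.3326] [328.0619 221.1908]
(-0.01, -0.04, 0.11) [138.3113 149.5978] [329.8201 237.54  ]
(0.017, -0.005, 0.095) [174.9556 136.4168] [267.6551 205.6908]
```

The near finger sits where predicted (crop 165–200, 62). The upright (133–157, 150) and head (150–177, 155) also match the model within 1–2 mm, so I'll descend into the gap.

```bash
python3 -m creep '[[[0,0.1,0],[0,0,0],1],[[0,0,0.3],[0,0,0],1],[[0,0,0.3],[0,0,0],1],[[0,0,0],[0,0,0],1]]'
python3 -c "
from g import *
tgt(-.35,.021)"
```

```text
time_s: 12.85
tcp_pos: [0.6006, 0.046, 0.0854]
tool_rot: [-2.793, 0.001, -3.086]
ft_force: [0.0, -0.9, 0.3]
gripper_width: 0.0852
grasp_force: 0.0
t 12.85 tcp [0.6006 0.046  0.0854] rpy [-2.7933  0.0009 -3.0861] F [ 0.0151 -0.865   0.3088] w 0.0851980531757181
shift total shares [ 0.0172 -0.025   0.3661]
turn shares [ 0.0003 -0.0001 -0.0007]
```

```bash
python3 -m creep '[[[0.02,-0.02,0.18],[0,0,0],1],[[0,0,0.18],[0,0,0],1],[[0,0,0],[0,0,0],1]]' && python3 -m creep '[[[0,0,0],[0,0,0],0],[[0,0,0],[0,0,0],0],[[0,0,0],[0,0,0],0],[[0,0,0],[0,0,0],0],[[0,0,0],[0,0,0],0],[[0,0,0],[0,0,0],0]]'
python3 -c "
from g import *
tgt(-.35,.021)
print(manip.observe()['ft_torque'])"
```

```text
time_s: 13.22
tcp_pos: [0.5996, 0.0345, 0.0602]
tool_rot: [-2.793, 0.001, -3.087]
ft_force: [-0.3, -0.6, 0.0]
gripper_width: 0.0854
grasp_force: 0.0
time_s: 13.98
tcp_pos: [0.6005, 0.0378, 0.061]
tool_rot: [-2.797, 0.003, -3.084]
ft_force: [-0.9, 7.5, 2.1]
gripper_width: 0.0285
grasp_force: 59.1
t 13.97 tcp [0.6005 0.0378 0.061 ] rpy [-2.7967  0.0035 -3.0837] F [-0.9113  7.5493  2.1184] w 0.028548583651508436
shift total shares [ 0.0102 -0.0345  0.0227]
turn shares [ 0.0008  0.0004 -0.0005]
[ 1.5442  0.37   -0.0687]
```

Gripped: opening 28.5 mm, 59 N. Next I'll relieve the side load and turn the head about the bolt axis.

```bash
python3 -m creep '[[[0,0.045,0],[0,0,0],0],[[0,0,0],[0,0,0],0]]' && python3 -m creep '[[[0,0.024,0],[-0.014,0,0],0],[[0,0.024,0],[-0.014,0,0],0],[[0,0,0],[0,0,0],0]]'
python3 -c "
from g import *
print(manip.observe()['ft_torque'])"
python3 -m creep '[[[0,0.024,0],[-0.014,0,0],0],[[0,0.024,0],[-0.014,0,0],0],[[0,0,0],[0,0,0],0],[[0,0,0],[0,0,0],0]]'
python3 -c "
from g import *
import cv2
print(manip.observe()['ft_torque'])
tgt(0,.0205)
b=manip.grab_frame('side')[:,:,::-1]; a=manip.grab_frame('top')[:,:,::-1]
o=np.hstack([cv2.resize(b[165:265,250:350],(400,400),interpolation=cv2.INTER_CUBIC),cv2.resize(a[160:240,210:290],(400,400),interpolation=cv2.INTER_CUBIC)])
cv2.imwrite('pics/s4.png',cv2.convertScaleAbs(o,alpha=1.7))"
```

```text
time_s: 14.22
tcp_pos: [0.6004, 0.0378, 0.061]
tool_rot: [-2.793, 0.003, -3.086]
ft_force: [-1.0, -0.7, 10.2]
gripper_width: 0.0291
grasp_force: 59.8
time_s: 14.6
tcp_pos: [0.6007, 0.0406, 0.06]
tool_rot: [-2.971, 0.005, -3.088]
ft_force: [-0.7, -0.2, 9.4]
gripper_width: 0.0288
grasp_force: 63.9
[-0.4235  0.0622  0.1735]
time_s: 15.1
tcp_pos: [0.6006, 0.0436, 0.0597]
tool_rot: [3.139, 0.004, -3.088]
ft_force: [-0.8, -4.5, 12.2]
gripper_width: 0.0289
grasp_force: 66.2
[-0.9352  0.2443  0.1309]
t 15.1 tcp [0.6006 0.0436 0.0597] rpy [ 3.1389  0.0043 -3.0878] F [-0.7985 -4.5207 12.2118] w 0.028910314127792172
shift total shares [ 0.0159 -0.0212  0.0031]
turn shares [ 0.0004  0.0007 -0.001 ]
```

View pics/s4.png

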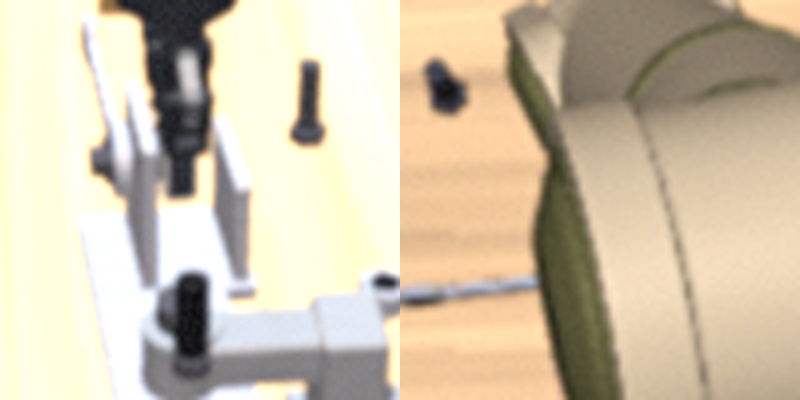

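The spanner handle has risen (side crop tip at 90,18) and both fingers are down in the gap around (180,180). I'll check the level from the handle tip.

```bash
python3 -c "
from g import *
import cv2
O=np.array([.5835,.0435,0])
for a in(-.05,0,.05):
  for y,z in((.163,.0075),(.163,-.0075),(.1,.0075)):
    c,s=np.cos(a),np.sin(a);X=O+B.apply([-.018,c*y-s*z,.08+s*y+c*z]);print(a,y,z,(proj('side',X)-[250,165])*4,(proj('top',X)-[210,160])*5)
b=manip.grab_frame('side')[:,:,::-1];a=manip.grab_frame('top')[:,:,::-1]
o=np.hstack([cv2.resize(b[160:200,260:300],(400,400),interpolation=cv2.INTER_CUBIC),cv2.resize(a[200:240,200:240],(400,400),interpolation=cv2.INTER_CUBIC)])
cv2.imwrite('pics/s5.png',cv2.convertScaleAbs(o,alpha=1.5))"
```

```text
-0.05 0.163 0.0075 [83.9867 25.8096] [ -7.0844 297.4623]
-0.05 0.163 -0.0075 [84.4034 45.9108] [ -1.7449 302.1576]
-0.05 0.1 0.0075 [95.368  68.6914] [ 96.2542 285.3619]
0 0.163 0.0075 [83.8595 15.1918] [ -9.0772 294.7601]
0 0.163 -0.0075 [84.1477 34.8948] [ -4.9126 299.65  ]
0 0.1 0.0075 [95.3378 62.1182] [ 95.6539 283.6341]
0.05 0.163 0.0075 [83.8035  4.8204] [-10.4068 291.9589]
0.05 0.163 -0.0075 [83.9615 24.0865] [ -7.4489 297.0347]
0.05 0.1 0.0075 [95.3551 55.735 ] [ 95.4697 281.8556]
```

View pics/s5.png

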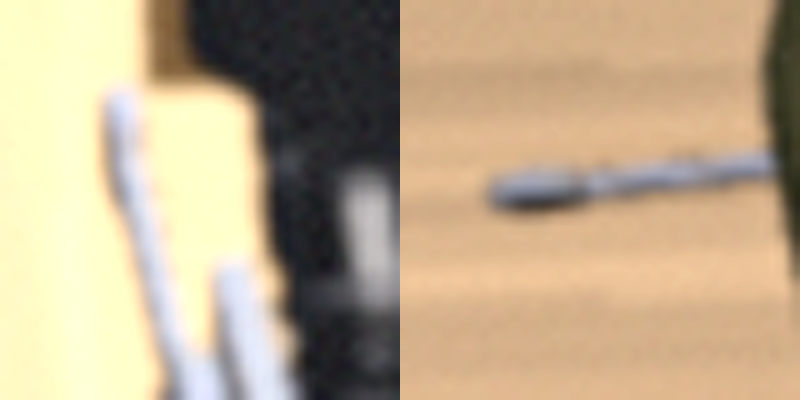

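The handle tip is at side (272,168.5). The level prediction for its end is about (271.2,168.2), so the spanner is level within about 0.02 rad. The grip is firm and the bracket hasn't moved. Handing in.

```bash
python3 -c "
from plant import manip
print(manip.sign_off())"
```

```text
the job is handed in; nothing more can be done
None
```

I cranked the clamp to its stop with the pad down on the bracket's foot, then turned the bolt head until the spanner was level (within about 0.02 rad by camera). The job is handed in at about 15 s with the gripper still holding the head, and the verdict was not shown.

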